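Close the grinding guard in the wood-turner's shop

ROBOT

A 6-joint arm with a two-finger parallel gripper is mounted at the origin on the work surface. World frame = base frame: x ahead of the robot, y to its left, z up, the work surface at z = 0. Lengths are in m, angles in rad, forces in N, time in s.
With the tool pointing down it reaches from about 0.25 to 0.8 m from the base axis. Payload 8.5 kg.
Tool frame: the origin (TCP) lies at the very end of the fingers, on their centre line; the grasp point (between the pads) lies 19 mm behind it; z points along the fingers, y is the line along which they close (so a half turn about z gives the same grasp; the last joint's range is limited). The gripper opens to 85 mm and grips with 20 to 120 N. Pads are 22 mm wide; open, the fingers measure 114 mm over their backs; the gripper's body (76 mm by 85 mm) begins 54 mm behind the grasp point. The pads swing forward as they close: fully open they stand 13 mm farther back than shut.
Start: joints at [1.188, 0.238, -0.013, 1.319, 0, 1.571], TCP at [0.196, 0.487, 0.231] pointing down, gripper open.
Joint ranges: [-2.66, 2.66], [-1.03, 1.9], [-1.14, 1.46], [-1.82, 2.27], [-1.45, 1.34], [-3.14, 3.14]. Speed limits (rad/s): [2.22, 2.22, 2.79, 3.14, 3.14, 3.14].

INTERFACE

Orientations are given as a unit quaternion [x, y, z, w].
In Python, from bench import arm gives the robot as it stands.
- The arm moves only by the tool carry_out, never from a script. Its argument "series" is one flat list of numbers, 7 for each row, row after row: the shift along the tool's x, y, z in mm, then the turn, a rotation vector about the tool's x, y, z in degrees, then the closure in counts, from 0 (fully open) to 255 (shut). A call has exactly 5 rows; each row shifts and turns the commanded pose from where the row before left it, along the tool's axes as they then stand; what a row does not reach is not made up. A row lasts 1/10 s, in which the tool goes at most 50 mm and 8.59 degrees, less where a joint would pass 70% of its speed; a pose out of reach is approached as far as the arm can. A call with a gripper value outside its range is refused whole. The fingers move at their own pace and stop on an object; "squeeze" is the grip in N (left out, the last holds). Time passes only in rows, so rows that do not move let the fingers close, or fill a call up. It gives the time, the measured TCP pose, the force, the opening and the grip force at its end, in the units of the state.
- arm.state(): the state, without advancing time (a new reading comes with each control period).
- arm.snapshot(name): name is "scene" or "top" or "wrist"; returns a dict with "color" (420x560x3 uint8, red, green, blue), "camera_matrix" (3x3 intrinsics, pixels), "view" (4x4, takes a point from world to camera coordinates). Camera axes: x right, y up, looking along -z (the intrinsics and any distortion apply to the point x, -y, -z); pixel columns grow to the right and rows downward; lengths in m; the calibration is good to about 2 mm. A picture is of the moment at which its call begins. There is no depth.
- arm.close_job(): hands the job in; it is judged then, once.
Trained networks look in a picture, given as the dict that the camera call returned (one of the last four; its "shot" number tells which), for a name from the list of things; names that differ only in an ending like _2 or _b are one class to them, and where a whole thing is asked for, a point or a joint stands for the part that bears it (a point fixed in the world has none). Each returns a list of dicts, best first, with "confidence" (0 to 1); they miss things now and then, are a little off and sometimes report something else, mostly with a low value. They report only what shows in the picture. A call takes as long as a camera call.
- arm.look_for(picture, thing): "position" ([x, y, z] in m, in world coordinates, good to about 4 mm: the middle of the surface that is visible of it).
- arm.landmark_of(picture, thing): "position" ([x, y, z] in m, in world coordinates, good to about 4 mm: a listed point, or the origin of a listed thing).
The state is a dict: "clock": time; "qpos": joint angles; "qvel": joint speeds; "joint_torque": joint torques, N m; "tool_pos": TCP position; "tool_rot": TCP orientation; "contact_force": force on the tool from outside, world axes, zero at the start; "moment": the same for the moment, N m; "width": finger opening in m; "gripper_force": force on a finger pad.
Only numpy, scipy, OpenCV 4.12 (cv2) and the standard library are available. Lean on these libraries where they do the work, as an engineer would, in place of code of your own. Each camera call takes 0.05 s, during which the arm holds its last target. There are 200 camera calls.

TASK

The sharpening is finished: lower the yellow guard gently over the grey grinding disc, all the way down onto its rubber stops, without letting it fall or slam, then let go of it. Leave the blue guard of the honing machine next to it standing open as it is.

Things in the scene. Friction and masses are not known exactly. Their poses are not given: they have to be found in the camera images.
- yellow_guard (a joint): hinge angle (rad) of the yellow guard, a hood 155 x 184 mm, 22 mm deep, 0.3 kg, on a low grey sharpening machine (205 x 200 mm, 78 mm high) with a grey stone disc. 0 = closed, level, on its two rubber stops; grows as the free edge rises; 1.57 = upright; at most 1.75. Stiff hinge: the guard stays when nearly upright (as at the start) but falls shut if let go lower down
- yellow_knob (a point): centre of the yellow guard's black barrel knob, 26 mm diameter, 34 mm long along its y axis (parallel to the hinge), on an 11 mm stem 45 mm beyond the guard's free edge. Its flat ends can be pinched from straight above all the way; it can turn between the fingers as the guard swings. Turns with the guard. When closed it is 115 mm above the bench, clear in front of the machine
- yellow_hinge (a point): middle of the yellow guard's hinge axis, on the machine's far edge, 115 mm above the bench; fixed. y runs along the hinge, x is level and points away from the machine's front, z is up. At hinge angle a the knob's centre is at x = -210 mm cos(a), z = +210 mm sin(a) in this frame; the closed guard reaches along -x
- blue_knob (a point): centre of the knob of the blue guard on the honing machine, which is alike except for its blue hood and brown disc; it too stands nearly upright, and is to be left alone

How it is judged:
By the outcome, as a careful person would: the job done as asked, in the order asked, and still so for the second after the job is handed in, with the robot touching nothing.
It also fails if it takes over 42 s, if anything falls off the work surface, if the arm or the gripper's body presses on something with over 40 N, if the wrist force passes 120 N, or if a joint passes its speed limit or range.

## Working session

There is one attempt and no reset: what is moved stays moved. The work goes in short steps, Python scripts to look and compute and a tool call to move; the robot and the scene stay as the last step left them, time stands still between calls to the robot, and variables do not carry over. Pictures are saved under pics/ and viewed, at most 10 in all, crops included, and the job is handed in when it is done.

Besides the shell and the picture viewer there is one more tool, called as name(argument=value, ...) on one line, values as JSON. carry_out: Moves the arm, as the interface text tells. Its arguments: {"type":"object","properties":{"series":{"type":"array","items":{"type":"number"}},"squeeze":{"type":"number"}},"required":["series"]}

```bash
mkdir -p pics
python3 - <<'E'
from bench import arm
import cv2,numpy as np
s=arm.state();print(s['clock'],s['tool_pos'],s['tool_rot'],s['width'])
for n in("scene","top"):
    p=arm.snapshot(n);cv2.imwrite(f"pics/{n}0.png",p["color"][:,:,::-1])
    M=p['view'];K=p['camera_matrix']
    for t in("yellow_knob","yellow_hinge","blue_knob"):
        for d in arm.landmark_of(p,t)[:2]:
            x=np.array(d['position']);c=M@np.r_[x,1];u=K@np.array([c[0],-c[1],-c[2]])
            print(n,t,x.round(4),round(d['confidence'],2),(u[:2]/u[2]).round())
E
```

```text
0.0 [0.19594441 0.4866316  0.23067387] [ 1.90239046e-01  9.81737550e-01 -6.83378876e-04 -1.49347665e-04] 0.08543647137153573
scene yellow_knob [ 0.6249 -0.1449  0.3208] 0.78 [222. 216.]
scene yellow_hinge [ 0.6556 -0.1391  0.1142] 0.82 [245. 293.]
scene blue_knob [0.6487 0.1514 0.3236] 0.9 [413. 169.]
scene blue_knob [ 0.6558 -0.1418  0.1149] 0.35 [243. 293.]
top yellow_knob [ 0.6303 -0.1405  0.3215] 0.73 [364. 145.]
top yellow_hinge [ 0.6572 -0.1333  0.1152] 0.71 [344. 160.]
top blue_knob [0.645  0.1551 0.323 ] 0.78 [188. 141.]
```

View pics/scene0.png

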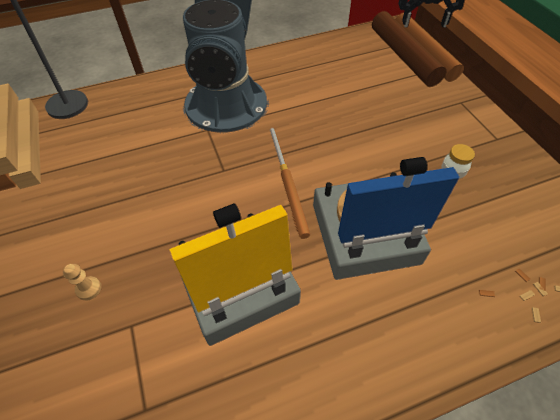

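View pics/top0.png

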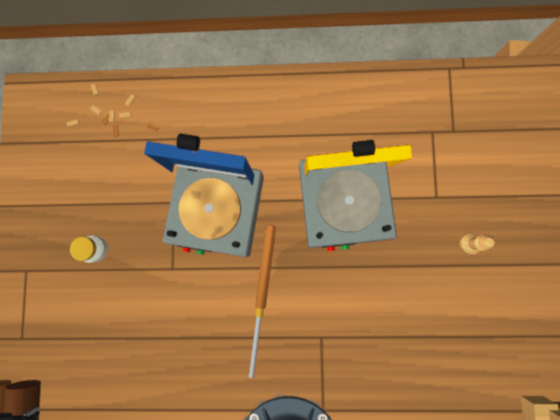

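The scene view shows yellow's knob at about (228,216), with blue to its right at (413,166). In the top view, yellow is at (364,148), the machine's front corners are at about (308,247) and (396,240), and its back-left corner is at (300,162). Next I'll refine the yaw and the knob position.

```bash
cat > h.py <<'E'
from bench import arm
import cv2,numpy as np
from scipy.spatial.transform import Rotation as R
def ray(p,u):
    M=p['view'];d=np.linalg.inv(p['camera_matrix'])@np.r_[u,1]
    d=M[:3,:3].T@np.array([d[0],-d[1],-d[2]]);return -M[:3,:3].T@M[:3,3],d/np.linalg.norm(d)
def atz(p,u,z):
    o,d=ray(p,u);return o+d*(z-o[2])/d[2]
def tri(rays):
    A=[np.eye(3)-np.outer(d,d) for o,d in rays]
    return np.linalg.solve(sum(A),sum(a@o for a,(o,d) in zip(A,rays)))
def dark(p,c,r=18):
    x,y=c;w=p['color'][y-r:y+r,x-r:x+r].max(2)<50
    n,l,s,ce=cv2.connectedComponentsWithStats(w.astype(np.uint8));i=1+s[1:,4].argmax()
    return s[i,:2]+np.array([x-r,y-r])+(s[i,2:4]-1)/2,s[i]
E
python3 - <<'E'
from h import *
S=arm.snapshot("scene");T=arm.snapshot("top")
a,sa=dark(S,(228,216));b,sb=dark(T,(364,148));print(a,sa,b,sb)
print('knob',tri([ray(S,a),ray(T,b)]))
for u in((308,247),(396,240),(300,162)):print(atz(T,u,.078).round(4))
# machine top mask -> rect
c=T['color'].astype(int);m=((c.max(2)-c.min(2)<30)&(c.max(2)>70)).astype(np.uint8);m[:, :295]=0;m[:,402:]=0;m[:158]=0;m[255:]=0
pts=np.argwhere(m)[:,::-1]
r=cv2.minAreaRect(pts.astype(np.float32));print(r)
bx=np.array([atz(T,u,.078)[:2] for u in cv2.boxPoints(r)]);print(bx.round(4))
for p in(S,T):
  for t in("yellow_knob","yellow_hinge"):
    print(t,[(np.round(d['position'],4),round(d['confidence'],2)) for d in arm.landmark_of(p,t)[:1]])
crop=T['color'][120:270,280:430];cv2.imwrite("pics/c1.png",cv2.resize(crop[:,:,::-1],None,fx=4,fy=4))
E
```

```text
[226.5 215.5] [  3   6  28  24 419] [363. 148.] [  7  11  21  15 269]
knob [ 0.62527397 -0.13889031  0.31992429]
[ 0.468  -0.0519  0.078 ]
[ 0.4806 -0.2484  0.078 ]
[ 0.6639 -0.0378  0.078 ]
((347.18292236328125, 199.64633178710938), (88.78694915771484, 88.56608581542969), 83.6598129272461)
[[ 0.6678 -0.0339]
 [ 0.6857 -0.2362]
 [ 0.4831 -0.2487]
 [ 0.4642 -0.052 ]]
yellow_knob [(array([ 0.625 , -0.1441,  0.3204]), 0.79)]
yellow_hinge [(array([ 0.6526, -0.1382,  0.1121]), 0.96)]
yellow_knob [(array([ 0.6262, -0.1404,  0.3252]), 0.93)]
yellow_hinge [(array([ 0.6584, -0.1352,  0.1159]), 0.74)]
```

View pics/c1.png

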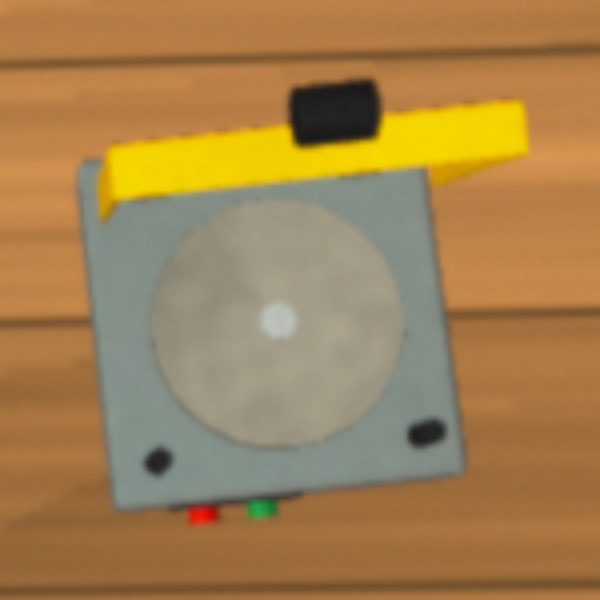

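carry_out(series=[0, 0, -32, 0, 0, -6.8, 0, 0, 0, -32, 0, 0, -6.8, 0, 0, 0, -32, 0, 0, -6.8, 0, 0, 0, -32, 0, 0, -6.8, 0, -20, -36, 0, 0, 0, 0, 0], squeeze=25)

```text
clock: 1.2
tool_pos: [0.219, 0.4565, 0.3626]
tool_rot: [-0.05, 0.999, 0.003, 0.001]
contact_force: [1.0, -0.2, 0.0]
width: 0.0855
gripper_force: 0.0
```

carry_out(series=[-22, -40, 0, 0, 0, 0, 0, -22, -40, 0, 0, 0, 0, 0, -22, -40, 0, 0, 0, 0, 0, -22, -40, 0, 0, 0, 0, 0, -22, -40, 0, 0, 0, 0, 0])

```text
clock: 1.7
tool_pos: [0.3478, 0.2623, 0.3595]
tool_rot: [-0.046, 0.999, 0.0, 0.0]
contact_force: [0.4, 0.8, -0.9]
width: 0.0857
gripper_force: 0.0
```

carry_out(series=[-22, -40, 0, 0, 0, 0, 0, -22, -40, 0, 0, 0, 0, 0, -22, -40, 0, 0, 0, 0, 0, -22, -40, 0, 0, 0, 0, 0, -22, -40, 0, 0, 0, 0, 0])

```text
clock: 2.2
tool_pos: [0.4758, 0.073, 0.3595]
tool_rot: [-0.046, 0.999, 0.0, 0.0]
contact_force: [0.9, 0.1, 0.2]
width: 0.0855
gripper_force: 0.0
```

carry_out(series=[-24, -42, 0, 0, 0, 0, 0, -24, -42, 0, 0, 0, 0, 0, -24, -42, 0, 0, 0, 0, 0, -24, -42, 0, 0, 0, 0, 0, -24, -42, 0, 0, 0, 0, 0])

```text
clock: 2.7
tool_pos: [0.6146, -0.1252, 0.3594]
tool_rot: [-0.046, 0.999, -0.0, 0.0]
contact_force: [0.3, 0.8, 0.0]
width: 0.0855
gripper_force: 0.0
```

Run:
```python
from h import *
S=arm.snapshot("scene");T=arm.snapshot("top");W=arm.snapshot("wrist")
cv2.imwrite("pics/w1.png",W['color'][:,:,::-1])
s=arm.state();Q=R.from_quat(s['tool_rot']);print(s['clock'],s['tool_pos'],Q.as_matrix().round(3))
for p in(S,T,W):
  for t in("yellow_knob","yellow_hinge"):
    print(t,[(np.round(d['position'],4),round(d['confidence'],2)) for d in arm.landmark_of(p,t)[:1]])
print('delta mm',1000*Q.inv().apply(np.array([.626,-.140,.299])-s['tool_pos']))
```

```text
2.85 [ 0.61501371 -0.12580019  0.35709716] [[-0.996 -0.088 -0.003]
 [-0.088  0.996  0.   ]
 [ 0.003  0.001 -1.   ]]
yellow_knob [(array([ 0.6225, -0.1411,  0.3222]), 0.63)]
yellow_hinge [(array([ 0.6585, -0.1378,  0.1153]), 0.74)]
yellow_knob []
yellow_hinge []
yellow_knob [(array([ 0.6272, -0.1409,  0.3269]), 0.95)]
yellow_hinge [(array([ 0.6563, -0.1395,  0.1151]), 0.59)]
delta mm [ -9.83799585 -15.14649735  58.06384607]
```

View pics/w1.png

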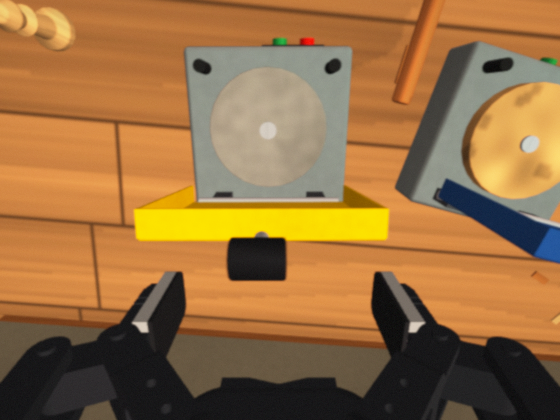

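The wrist view shows the knob at (257,259), level with the fingers, so the yaw is right. The finger midpoint is at about column 279, so the tool needs to move about 14 mm left.

carry_out(series=[-5, -7, 0, 0, 0, 0, 0, -5, -7, 6, 0, 0, 0, 0, 0, 0, 18, 0, 0, 0, 0, 0, 0, 18, 0, 0, 0, 0, 0, 0, 16, 0, 0, 0, 0])

```text
clock: 3.65
tool_pos: [0.6253, -0.1366, 0.2999]
tool_rot: [-0.046, 0.999, -0.0, -0.0]
contact_force: [-0.0, 0.2, -0.3]
width: 0.0853
gripper_force: 0.0
```

Run:
```python
from h import *
W=arm.snapshot("wrist");S=arm.snapshot("scene")
a=np.hstack([W['color'][:,80:480],S['color'][120:330,130:330].repeat(2,0).repeat(2,1)]);cv2.imwrite("pics/w2.png",a[:,:,::-1])
s=arm.state();print(s['tool_pos'],s['contact_force'],s['width'])
```

```text
[ 0.62451936 -0.13641813  0.29869794] [ 0.5717126   0.62150002 -0.59084355] 0.08538640668706403
```

View pics/w2.png

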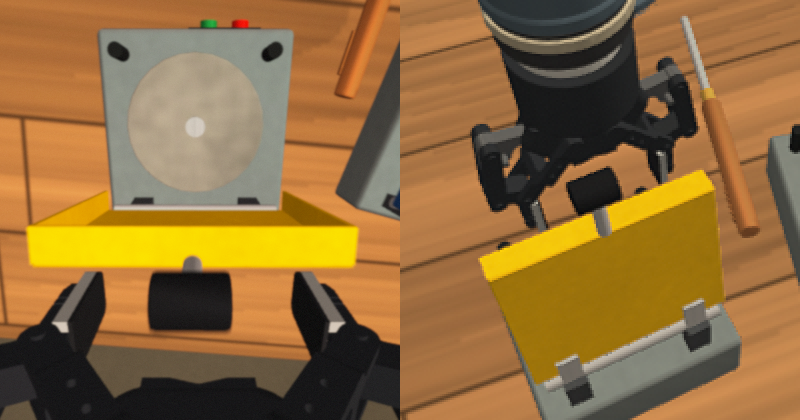

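The knob sits between the pads, at about column 190 in the crop against 199 for the finger midpoint. I'll shift 3.5 mm left and then close.

carry_out(series=[-1, -3.5, 0, 0, 0, 0, 0, 0, 0, 0, 0, 0, 0, 255, 0, 0, 0, 0, 0, 0, 255, 0, 0, 0, 0, 0, 0, 255, 0, 0, 0, 0, 0, 0, 255], squeeze=25)

```text
clock: 4.25
tool_pos: [0.6266, -0.14, 0.3019]
tool_rot: [-0.046, 0.999, -0.0, 0.0]
contact_force: [0.6, 0.2, 1.7]
width: 0.0337
gripper_force: 27.1
```

carry_out(series=[0, 0, 0, 0, 0, 0, 255, 0, 0, 0, 0, 0, 0, 255, 0, 0, 0, 0, 0, 0, 255, 0, 0, 0, 0, 0, 0, 255, 0, 0, 0, 0, 0, 0, 255])

```text
clock: 4.75
tool_pos: [0.6265, -0.14, 0.3018]
tool_rot: [-0.046, 0.999, -0.0, 0.0]
contact_force: [0.2, -3.9, 5.4]
width: 0.0333
gripper_force: 27.6
```

Run:
```python
import numpy as np
st=[1,1.5,2,2.5,2.5]+[2.5]*20+[2]*5+[1.5]*5;a=np.cumsum([0]+st);print(a[-1])
a=np.deg2rad(81.9-a);x=210*np.cos(a);z=-210*np.sin(a)
x=np.round(x-x[0],1);z=np.round(z-z[0],1)
for i in range(len(st)):
  if i%5==0:print('--',x[i],z[i],np.rad2deg(a[i]).round(1))
  print((x[i+1]-x[i]).round(1),(z[i+1]-z[i]).round(1))
```

```text
77.0
-- 0.0 0.0 81.9
3.6 0.5
5.4 1.0
7.2 1.5
8.9 2.2
8.8 2.5
-- 33.9 7.7 72.4
8.7 3.0
8.5 3.3
8.4 3.7
8.2 4.1
8.0 4.4
-- 75.7 26.2 59.9
7.9 4.8
7.6 5.1
7.3 5.4
7.2 5.8
6.9 6.0
-- 112.6 53.3 47.4
6.6 6.4
6.3 6.6
6.0 6.9
5.7 7.2
5.4 7.4
-- 142.6 87.8 34.9
5.1 7.6
4.8 7.8
4.4 8.1
4.0 8.2
3.7 8.4
-- 164.6 127.9 22.4
2.6 6.8
2.5 6.9
2.2 7.0
1.9 7.1
1.7 7.1
-- 175.5 162.8 12.4
1.1 5.4
1.0 5.4
0.8 5.4
0.7 5.5
0.5 5.5
```

carry_out(series=[3.6, 0, 0.5, 0, 0, 0, 255, 5.4, 0, 1, 0, 0, 0, 255, 7.2, 0, 1.5, 0, 0, 0, 255, 8.9, 0, 2.2, 0, 0, 0, 255, 8.8, 0, 2.5, 0, 0, 0, 255])

```text
clock: 5.25
tool_pos: [0.5928, -0.143, 0.2937]
tool_rot: [-0.046, 0.999, -0.0, 0.001]
contact_force: [0.7, -3.9, 0.8]
width: 0.0336
gripper_force: 27.4
```

Tracking well, with low forces.

carry_out(series=[8.7, 0, 3, 0, 0, 0, 255, 8.5, 0, 3.3, 0, 0, 0, 255, 8.4, 0, 3.7, 0, 0, 0, 255, 8.2, 0, 4.1, 0, 0, 0, 255, 8, 0, 4.4, 0, 0, 0, 255])

```text
clock: 5.75
tool_pos: [0.5509, -0.1468, 0.2751]
tool_rot: [-0.046, 0.999, -0.0, 0.0]
contact_force: [2.0, -2.8, 0.9]
width: 0.0338
gripper_force: 27.6
```

carry_out(series=[7.9, 0, 4.8, 0, 0, 0, 255, 7.6, 0, 5.1, 0, 0, 0, 255, 7.3, 0, 5.4, 0, 0, 0, 255, 7.2, 0, 5.8, 0, 0, 0, 255, 6.9, 0, 6, 0, 0, 0, 255])

```text
clock: 6.25
tool_pos: [0.5138, -0.1501, 0.2476]
tool_rot: [-0.046, 0.999, -0.0, 0.0]
contact_force: [1.2, -2.9, -0.3]
width: 0.034
gripper_force: 27.8
```

carry_out(series=[6.6, 0, 6.4, 0, 0, 0, 255, 6.3, 0, 6.6, 0, 0, 0, 255, 6, 0, 6.9, 0, 0, 0, 255, 5.7, 0, 7.2, 0, 0, 0, 255, 5.4, 0, 7.4, 0, 0, 0, 255])

```text
clock: 6.75
tool_pos: [0.4838, -0.1528, 0.2129]
tool_rot: [-0.046, 0.999, -0.0, -0.0]
contact_force: [-0.3, -4.1, 0.8]
width: 0.0335
gripper_force: 28.2
```

carry_out(series=[5.1, 0, 7.6, 0, 0, 0, 255, 4.8, 0, 7.8, 0, 0, 0, 255, 4.4, 0, 8.1, 0, 0, 0, 255, 4, 0, 8.2, 0, 0, 0, 255, 3.7, 0, 8.4, 0, 0, 0, 255])

```text
clock: 7.25
tool_pos: [0.4621, -0.1548, 0.1727]
tool_rot: [-0.046, 0.999, -0.0, -0.0]
contact_force: [0.4, -4.0, 1.6]
width: 0.0337
gripper_force: 28.5
```

carry_out(series=[2.6, 0, 6.8, 0, 0, 0, 255, 2.5, 0, 6.9, 0, 0, 0, 255, 2.2, 0, 7, 0, 0, 0, 255, 1.9, 0, 7.1, 0, 0, 0, 255, 1.7, 0, 7.1, 0, 0, 0, 255])

```text
clock: 7.75
tool_pos: [0.4514, -0.1558, 0.1379]
tool_rot: [-0.046, 0.999, -0.0, -0.0]
contact_force: [-0.2, -4.0, 1.8]
width: 0.0334
gripper_force: 28.8
```

Run:
```python
from h import *
S=arm.snapshot("scene");cv2.imwrite("pics/s3.png",S['color'][:,:,::-1])
print(arm.state()['contact_force'])
for p in(S,arm.snapshot("wrist")):
  for t in("yellow_knob","yellow_hinge"):
    print(t,[(np.round(d['position'],4),round(d['confidence'],2)) for d in arm.landmark_of(p,t)[:1]])
```

```text
[-0.76965727 -4.94363529 -1.63363463]
yellow_knob [(array([ 0.4481, -0.1586,  0.1587]), 0.64)]
yellow_hinge [(array([ 0.6559, -0.1397,  0.113 ]), 0.89)]
yellow_knob [(array([ 0.4532, -0.1551,  0.1617]), 0.8)]
yellow_hinge []
```

View pics/s3.png

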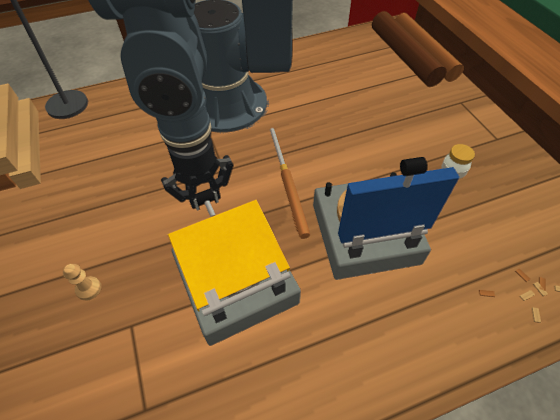

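The guard is gripped at the knob, near (208,195), about 12° above closed, and the blue guard is untouched. I'll finish slowly, watching the force.

carry_out(series=[1.2, 0, 5.4, 0, 0, 0, 255, 1, 0, 5.4, 0, 0, 0, 255, 0.8, 0, 5.4, 0, 0, 0, 255, 0.6, 0, 5, 0, 0, 0, 255, 0.4, 0, 4, 0, 0, 0, 255])

```text
clock: 8.55
tool_pos: [0.4476, -0.1561, 0.1128]
tool_rot: [-0.046, 0.999, 0.0, -0.0]
contact_force: [-1.6, -2.7, 1.1]
width: 0.0336
gripper_force: 28.9
```

carry_out(series=[0.3, 0, 3, 0, 0, 0, 255, 0.2, 0, 2.5, 0, 0, 0, 255, 0.2, 0, 2, 0, 0, 0, 255, 0.1, 0, 2, 0, 0, 0, 255, 0.1, 0, 2, 0, 0, 0, 255])

```text
clock: 9.05
tool_pos: [0.4469, -0.1562, 0.1017]
tool_rot: [-0.046, 0.999, 0.0, 0.0]
contact_force: [-0.9, -1.6, 0.2]
width: 0.0339
gripper_force: 28.9
```

carry_out(series=[0, 0, 1.2, 0, 0, 0, 255, 0, 0, 1.2, 0, 0, 0, 255, 0, 0, 1, 0, 0, 0, 255, 0, 0, 1, 0, 0, 0, 255, 0, 0, 1, 0, 0, 0, 255])

```text
clock: 9.55
tool_pos: [0.4467, -0.1562, 0.0963]
tool_rot: [-0.046, 0.999, -0.0, -0.0]
contact_force: [-1.6, -1.7, 0.2]
width: 0.0335
gripper_force: 28.9
```

carry_out(series=[0, 0, 0.7, 0, 0, 0, 255, 0, 0, 0.7, 0, 0, 0, 255, 0, 0, 0.7, 0, 0, 0, 255, 0, 0, 0.7, 0, 0, 0, 255, 0, 0, 0.7, 0, 0, 0, 255])

```text
clock: 10.05
tool_pos: [0.4467, -0.1562, 0.0928]
tool_rot: [-0.046, 0.999, -0.0, -0.0]
contact_force: [-1.2, -2.0, 0.5]
width: 0.0337
gripper_force: 28.9
```

carry_out(series=[0, 0, 0.6, 0, 0, 0, 255, 0, 0, 0.6, 0, 0, 0, 255, 0, 0, 0.6, 0, 0, 0, 255, 0, 0, 0.6, 0, 0, 0, 255, 0, 0, 0.6, 0, 0, 0, 255])

```text
clock: 10.55
tool_pos: [0.4468, -0.1563, 0.0917]
tool_rot: [-0.046, 0.999, -0.0, 0.001]
contact_force: [-12.0, 1.0, 32.5]
width: 0.0339
gripper_force: 32.8
```

Run:
```python
from h import *
S=arm.snapshot("scene");W=arm.snapshot("wrist");cv2.imwrite("pics/s4.png",cv2.resize(S['color'][160:360,130:330],None,fx=3,fy=3)[:,:,::-1])
for p in(S,W):print([(np.round(d['position'],4),round(d['confidence'],2)) for d in arm.landmark_of(p,"yellow_knob")[:1]])
s=arm.state();print(s['contact_force'],s['tool_pos'])
```

```text
[(array([ 0.4451, -0.1597,  0.1142]), 0.64)]
[(array([ 0.4478, -0.1574,  0.1176]), 0.97)]
[-9.40836744  0.35542159 24.95420674] [ 0.44675712 -0.15624491  0.09174085]
```

Contact with the stops is clear: the upward force rose to 25–32 N and the knob is at 0.115 m. I'll relieve the press, then open.

carry_out(series=[0, 0, -0.6, 0, 0, 0, 255, 0, 0, -0.6, 0, 0, 0, 255, 0, 0, 0, 0, 0, 0, 255, 0, 0, 0, 0, 0, 0, 255, 0, 0, 0, 0, 0, 0, 255])

```text
clock: 11.25
tool_pos: [0.4467, -0.1562, 0.0919]
tool_rot: [-0.046, 0.999, -0.0, 0.0]
contact_force: [-5.7, -0.5, 11.3]
width: 0.0337
gripper_force: 30.3
```

carry_out(series=[0, 0, 0, 0, 0, 0, 120, 0, 0, 0, 0, 0, 0, 80, 0, 0, 0, 0, 0, 0, 40, 0, 0, 0, 0, 0, 0, 0, 0, 0, 0, 0, 0, 0, 0])

```text
clock: 11.75
tool_pos: [0.4468, -0.1562, 0.091]
tool_rot: [-0.046, 0.999, 0.0, -0.0]
contact_force: [0.0, 0.0, -0.0]
width: 0.0853
gripper_force: 0.0
```

carry_out(series=[0, 0, 0, 0, 0, 0, 0, 0, 0, 0, 0, 0, 0, 0, 0, 0, -5, 0, 0, 0, 0, 0, 0, -15, 0, 0, 0, 0, 0, 0, -25, 0, 0, 0, 0])

```text
clock: 12.25
tool_pos: [0.4459, -0.1559, 0.1359]
tool_rot: [-0.046, 0.999, 0.0, -0.001]
contact_force: [-0.2, 0.0, -0.4]
width: 0.0852
gripper_force: 0.0
```

carry_out(series=[0, 0, -30, 0, 0, 0, 0, 0, 0, -30, 0, 0, 0, 0, 0, 0, -30, 0, 0, 0, 0, 0, 0, -15, 0, 0, 0, 0, 0, 0, 0, 0, 0, 0, 0])

```text
clock: 12.75
tool_pos: [0.4479, -0.1566, 0.2436]
tool_rot: [-0.046, 0.999, -0.001, 0.002]
contact_force: [0.5, -0.8, -0.4]
width: 0.0856
gripper_force: 0.0
```

Run:
```python
from h import *
S=arm.snapshot("scene");W=arm.snapshot("wrist");cv2.imwrite("pics/s5.png",S['color'][:,:,::-1])
for p in(S,W):print([(np.round(d['position'],4),round(d['confidence'],2)) for d in arm.landmark_of(p,"yellow_knob")[:1]])
s=arm.state();print(s['clock'],s['contact_force'],s['tool_pos'],s['width'])
```

```text
[(array([ 0.4467, -0.1565,  0.1117]), 0.94)]
[(array([ 0.449 , -0.1584,  0.1192]), 0.73)]
12.95 [-0.31082587  0.07812947  0.44013518] [ 0.44623241 -0.15605264  0.24014002] 0.08522358335272723
```

View pics/s5.png

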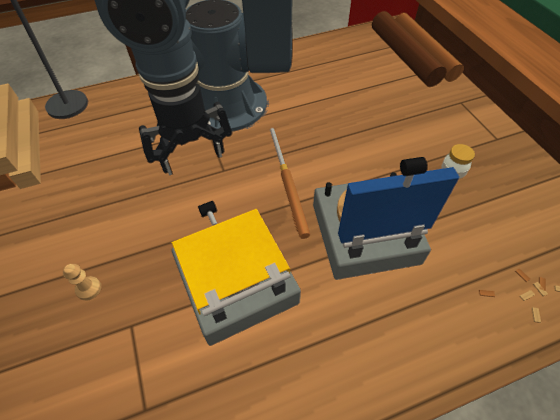

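The yellow guard is closed, with its knob free at (207,209). The gripper is clear above it and the blue guard is still open, so I'll hand the job in.

```bash
python3 -c "
from bench import arm
print(arm.close_job())"
```

```text
the job is handed in; nothing more can be done
None
```

The yellow guard was lowered gently onto its rubber stops and released, the blue guard was left standing open, and the job was handed in at about 13 s; no verdict came back.

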